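Find the loose deck board of the display plinth and push it open

TASK

One of the four deck boards in the top of the display plinth is the access hatch to the stock well: press down with the fingertips on the far end of each board until you find the one that rocks, then push that board open until it stands upright against its stop and stays there. Only press and push: do not take hold of the boards or of anything else, leave the other boards lying flush, and leave the cup, jar, tin and bell where they stand.

Things in the scene. Friction and masses are not known exactly. Their poses are not given: they have to be found in the camera images.
- plinth: Low display plinth fixed on the counter, 206 mm deep (x) by 456 mm wide (y), 95 mm high; four wooden deck boards between aluminium rails and two white ends 62 mm wide, all flush on top. Origin: at counter height under the middle of the boards' pivot rod; x away from the robot, y left. Hollow below the boards. Three boards are chocked beneath their far ends; one, unmarked, is not and rocks.
- board_1 (a joint): Tilt of board 1 (far left seen from the robot), rad: 0 flush, grows as its far end dips and its near edge rises, 1.5 open against its stop. Stiff pivot: the unchocked board turns under 2 to 3 N on its far end and stays at any angle it is left at. Pressing the near end does nothing (no turning below 0). A chocked board gives less than 0.03 rad.
- board_1_far (a point): Where to press board 1: on its top face, mid-width, 40 mm beyond the pivot, 16 mm short of the far edge. Moves with the board; x along it to the far edge, z out of its top. Boards: 160 mm long, 78 wide, 12 thick, 83 between centres. Screw caps on top mark the pivot line; the axis runs along plinth y, 17 mm under the top face. An unchocked far end has about 55 mm free room beneath.
- board_1_near (a point): Middle of the near edge of board 1, on its top face, 104 mm from the pivot line towards the robot. Moves with the board, axes as the far point. When the board tilts this edge rises out of the deck with the underside facing the robot; fully open it stands about 88 mm above the deck.
- board_2 (a joint): Tilt of board 2 (second from the left seen from the robot), rad: 0 flush, grows as its far end dips and its near edge rises, 1.5 open against its stop. Stiff pivot: the unchocked board turns under 2 to 3 N on its far end and stays at any angle it is left at. Pressing the near end does nothing (no turning below 0). A chocked board gives less than 0.03 rad.
- board_2_far (a point): Where to press board 2: on its top face, mid-width, 40 mm beyond the pivot, 16 mm short of the far edge. Moves with the board; x along it to the far edge, z out of its top. Boards: 160 mm long, 78 wide, 12 thick, 83 between centres. Screw caps on top mark the pivot line; the axis runs along plinth y, 17 mm under the top face. An unchocked far end has about 55 mm free room beneath.
- board_2_near (a point): Middle of the near edge of board 2, on its top face, 104 mm from the pivot line towards the robot. Moves with the board, axes as the far point. When the board tilts this edge rises out of the deck with the underside facing the robot; fully open it stands about 88 mm above the deck.
- board_3 (a joint): Tilt of board 3 (third from the left seen from the robot), rad: 0 flush, grows as its far end dips and its near edge rises, 1.5 open against its stop. Stiff pivot: the unchocked board turns under 2 to 3 N on its far end and stays at any angle it is left at. Pressing the near end does nothing (no turning below 0). A chocked board gives less than 0.03 rad.
- board_3_far (a point): Where to press board 3: on its top face, mid-width, 40 mm beyond the pivot, 16 mm short of the far edge. Moves with the board; x along it to the far edge, z out of its top. Boards: 160 mm long, 78 wide, 12 thick, 83 between centres. Screw caps on top mark the pivot line; the axis runs along plinth y, 17 mm under the top face. An unchocked far end has about 55 mm free room beneath.
- board_3_near (a point): Middle of the near edge of board 3, on its top face, 104 mm from the pivot line towards the robot. Moves with the board, axes as the far point. When the board tilts this edge rises out of the deck with the underside facing the robot; fully open it stands about 88 mm above the deck.
- board_4 (a joint): Tilt of board 4 (far right seen from the robot), rad: 0 flush, grows as its far end dips and its near edge rises, 1.5 open against its stop. Stiff pivot: the unchocked board turns under 2 to 3 N on its far end and stays at any angle it is left at. Pressing the near end does nothing (no turning below 0). A chocked board gives less than 0.03 rad.
- board_4_far (a point): Where to press board 4: on its top face, mid-width, 40 mm beyond the pivot, 16 mm short of the far edge. Moves with the board; x along it to the far edge, z out of its top. Boards: 160 mm long, 78 wide, 12 thick, 83 between centres. Screw caps on top mark the pivot line; the axis runs along plinth y, 17 mm under the top face. An unchocked far end has about 55 mm free room beneath.
- board_4_near (a point): Middle of the near edge of board 4, on its top face, 104 mm from the pivot line towards the robot. Moves with the board, axes as the far point. When the board tilts this edge rises out of the deck with the underside facing the robot; fully open it stands about 88 mm above the deck.
- brass_cup: Open brass cup, 44 mm across, 45 mm high, standing loose on the plinth's left white end; origin under its centre. Leave it alone.
- jar: Amber glass jar with a steel lid, 40 mm across, 52 mm high, standing loose on the plinth's right white end; origin under its centre. Leave it alone.
- tea_tin: Yellow tea tin with a brass lid, 78 x 63 x 104 mm high, on the counter beyond the plinth's left end; origin under its centre. Leave it alone.
- bell: Small brass hand bell, 54 mm across, 70 mm high, on the counter beyond the plinth's right end; origin under its centre. Leave it alone.

How it is judged (in metres and radians):
On the way:
1. the loose board has been found: it has rocked by at least 0.12 rad (value of joint any of board_1, board_2, board_3, board_4 above 0.12 rad), for 0.1 s.
At the end, for the whole second after the job is handed in: One board stands open (tilt over 1.3 rad of 1.5) and at rest by itself, the other three lie flush (under 0.08 rad), and the cup, jar, tin and bell stand upright within 20 mm of where they were (((value of joint board_1 above 1.3 rad and velocity of joint board_1 between -0.1 and 0.1 rad/s and value of joint each of board_2, board_3, board_4 below 0.08 rad) or (value of joint board_2 above 1.3 rad and velocity of joint board_2 between -0.1 and 0.1 rad/s and value of joint each of board_1, board_3, board_4 below 0.08 rad) or (value of joint board_3 above 1.3 rad and velocity of joint board_3 between -0.1 and 0.1 rad/s and value of joint each of board_1, board_2, board_4 below 0.08 rad) or (value of joint board_4 above 1.3 rad and velocity of joint board_4 between -0.1 and 0.1 rad/s and value of joint each of board_1, board_2, board_3 below 0.08 rad)) and distance of each of brass_cup, jar, tea_tin, bell from where it was at the start of the episode below 0.02 m and angle between each of brass_cup, jar, tea_tin, bell's own z axis and vertical below 0.2 rad); the robot touches nothing.
It fails at once if a board was taken between the fingers instead of being pressed or pushed ((x of the grasp point in the frame of board_1_near between -0.007 and 0.164 m and y of the grasp point in the frame of board_1_near between -0.041 and 0.041 m and z of the grasp point in the frame of board_1_near between -0.012 and 0 m) or (x of the grasp point in the frame of board_2_near between -0.007 and 0.164 m and y of the grasp point in the frame of board_2_near between -0.041 and 0.041 m and z of the grasp point in the frame of board_2_near between -0.012 and 0 m) or (x of the grasp point in the frame of board_3_near between -0.007 and 0.164 m and y of the grasp point in the frame of board_3_near between -0.041 and 0.041 m and z of the grasp point in the frame of board_3_near between -0.012 and 0 m) or (x of the grasp point in the frame of board_4_near between -0.007 and 0.164 m and y of the grasp point in the frame of board_4_near between -0.041 and 0.041 m and z of the grasp point in the frame of board_4_near between -0.012 and 0 m)).
It fails at once if the cup, jar, tin or bell was knocked, lifted or carried (distance of any of brass_cup, jar, tea_tin, bell from where it was at the start of the episode above 0.03 m or angle between any of brass_cup, jar, tea_tin, bell's own z axis and vertical above 0.5 rad).
It also fails if it takes over 51 s, if anything falls off the work surface, if the arm or the gripper's body presses on something with over 40 N, if the wrist force passes 120 N, or if a joint passes its speed limit or range.

ROBOT

A 6-joint arm with a two-finger parallel gripper is mounted at the origin on the work surface. World frame = base frame: x ahead of the robot, y to its left, z up, the work surface at z = 0. Lengths are in mm, angles in degrees, forces in N, time in s.
With the tool pointing down it reaches from about 300 to 850 mm from the base axis. Payload 4.2 kg.
Tool frame: the origin (TCP) lies between the finger pads; the fingertips stand ahead of it and the grasp point (between the pads) lies 3 mm ahead of it (nose_length is the z of the fingertips in the tool frame, in mm); z points along the fingers, y is the line along which they close (so a half turn about z gives the same grasp; the last joint's range is limited). The gripper opens to 91 mm and grips with 3 to 60 N. Pads are 32 mm wide; open, the fingers measure 118 mm over their backs; the gripper's body (76 mm by 178 mm) begins 60 mm behind the grasp point.
Start: joints at [70.646, 18.312, 89.639, -0, 72.044, -1.146], TCP at [179.676, 546.221, 235.976] pointing down, gripper open.
Joint ranges: [-177.97, 177.97], [-48.28, 115.42], [12.27, 149.76], [-77.06, 257.06], [2.81, 150.46], [-146.56, 146.56]. Speed limits (degrees/s): [147.25, 147.25, 180, 180, 180, 180].

INTERFACE

Orientations are given as [roll, pitch, yaw] about the fixed x, y, z axes, in that order (R = Rz(yaw) Ry(pitch) Rx(roll)).
In Python, from workcell import state, grab_frame, camera_params, job_done, nose_length gives the robot as it stands.
- The arm moves only by the tool step_arm, never from a script. Its argument "plan" is a list that holds one entry, the list of rows, each a list of 5 numbers: the shift along the tool's x, y, z in cm, then the turn about the tool's z in rad, then the opening, from 0 (shut) to 1 (fully open). In form: [[[x, y, z, turn, gripper], ...]]. A call has 1 to 20 rows; each row is the pose to reach, as a shift and turn from the pose commanded when the call began, along the tool's axes at that moment; what a row does not reach only later rows make up. A row lasts 1/8 s, in which the tool goes at most 62.5 mm and 10.7 degrees, less where a joint would pass 70% of its speed; a pose out of reach is approached as far as the arm can. A call with a gripper value outside its range is refused whole. The fingers move at their own pace and stop on an object; "newtons" is the grip in N (left out, the last holds). Time passes only in rows, so rows that repeat a pose let the fingers close. It gives the time, the measured TCP pose, the force, the opening and the grip force at its end, in the units of the state.
- state(): the state, without advancing time (a new reading comes with each control period).
- grab_frame(name): name is "scene" or "top" or "wrist"; returns the picture (384x512x3 uint8, blue, green, red); there is no depth.
- camera_params(name): a dict with "camera_matrix" (3x3 intrinsics, pixels), "R" (3x3) and "t" (3): a world point X has camera coordinates R X + t; the wrist camera has in their place "mount" (4x4, takes a point from camera to tool coordinates, whose origin is the TCP and whose axes are the flange's). Camera axes: x right, y down, z forward; pixel columns grow to the right and rows downward; lengths in mm; the calibration is good to about 2 mm. The wrist camera is an equidistant fisheye: a pixel r from the principal point sees the ray r / f radians off the axis. A picture is of the moment at which its call begins: read the wrist's pose just before it. camera_params takes no time and is no camera call.
- job_done(): hands the job in; it is judged then, once.
The state is a dict: "time_s": time; "qpos": joint angles; "qvel": joint speeds; "effort": joint torques, N m; "ee_pos": TCP position; "ee_rot": TCP orientation; "force": force on the tool from outside, world axes, zero at the start; "torque": the same for the moment, N m; "gripper_width": finger opening in mm; "gripper_force": force on a finger pad.
Only numpy, scipy, OpenCV 4.12 (cv2) and the standard library are available. Lean on these libraries where they do the work, as an engineer would, in place of code of your own. Each camera call takes 0.05 s, during which the arm holds its last target. There are 200 camera calls.

## Working session

There is one attempt and no reset: what is moved stays moved. The work goes in short steps, Python scripts to look and compute and a tool call to move; the robot and the scene stay as the last step left them, time stands still between calls to the robot, and variables do not carry over. Pictures are saved under pics/ and viewed, at most 10 in all, crops included, and the job is handed in when it is done.

Besides the shell and the picture viewer there is one more tool, called in YAML: its name, and indented under it one key for each argument. step_arm: Moves the arm, as the interface text tells. Its arguments: {"type":"object","properties":{"plan":{"type":"array","items":{"type":"array","items":{"type":"array","items":{"type":"number"}}}},"newtons":{"type":"number"}},"required":["plan"]}

```bash
mkdir -p pics
python3 - <<'E'
from workcell import *
import cv2,numpy as np
s=state();print(s['time_s'],s['ee_pos'],s['ee_rot'],s['gripper_width'],nose_length)
for n in('top','scene'):
    cv2.imwrite(f'pics/{n}0.png',grab_frame(n)); p=camera_params(n);print(n,np.array(p['camera_matrix']).round(1).tolist(),(-np.array(p['R']).T@np.array(p['t'])).round(0),np.array(p['R']).round(3).tolist())
E
```

```text
0.0 [179.51035968 545.76952387 235.11485991] [-1.79898982e+02 -1.11116969e-03  1.61792866e+02] 91.13974590014539 22.0
top [[448.2, 0.0, 252.1], [0.0, 448.2, 191.5], [0.0, 0.0, 1.0]] [ 460.   37. 1172.] [[-0.01, -1.0, 0.009], [-0.997, 0.009, -0.081], [0.081, -0.01, -0.997]]
scene [[393.3, 0.0, 255.4], [0.0, 393.3, 193.0], [0.0, 0.0, 1.0]] [1118. -248.  768.] [[0.466, 0.885, -0.008], [0.635, -0.34, -0.693], [-0.616, 0.318, -0.721]]
```

View pics/top0.png

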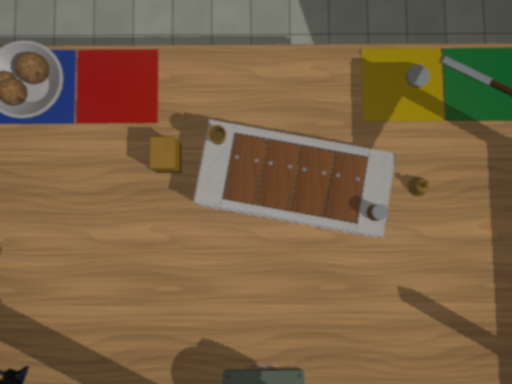

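View pics/scene0.png

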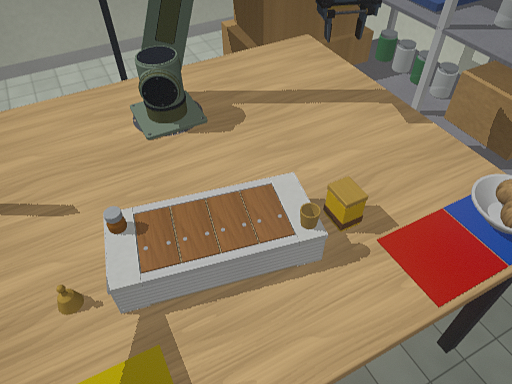

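Top view: plinth corners are near (211,121), (394,152), (384,236) and (194,205). The cup is at (217,134), jar (377,212), tin (164,154) and bell (419,185), with eight screw caps running from (237,157) to (358,179). The scene view shows the same caps from about (145,248) to (279,216).

```bash
cat > h.py <<'E'
import cv2,numpy as np
from workcell import camera_params
def ray(n,uv):
    p=camera_params(n);K,R,t=(np.array(p[k],float) for k in('camera_matrix','R','t'))
    d=R.T@np.linalg.inv(K)@np.array([uv[0],uv[1],1.]);return -R.T@t,d/np.linalg.norm(d)
def plane(n,uv,z):
    c,d=ray(n,uv);return c+d*(z-c[2])/d[2]
def tri(a,b):
    (c1,d1),(c2,d2)=ray('top',a),ray('scene',b)
    s=np.linalg.lstsq(np.c_[d1,-d2],c2-c1,rcond=None)[0]
    p,q=c1+s[0]*d1,c2+s[1]*d2;return (p+q)/2,np.linalg.norm(p-q)
def caps(im):
    hsv=cv2.cvtColor(im,cv2.COLOR_BGR2HSV)
    f=im.astype(int);th=cv2.morphologyEx(im[:,:,0],cv2.MORPH_TOPHAT,np.ones((9,9),np.uint8))
    n,l,st,c=cv2.connectedComponentsWithStats((th>35).astype(np.uint8))
    out=[]
    for i in range(1,n):
        if 3<=st[i,4]<=60:
            m=l==i;y,x=np.nonzero(m);w=th[m].astype(float);out.append((np.dot(x,w)/w.sum(),np.dot(y,w)/w.sum(),st[i,4]))
    return np.array(out)
E
python3 - <<'E'
from h import *
T=caps(cv2.imread('pics/top0.png'));S=caps(cv2.imread('pics/scene0.png'))
T=T[(T[:,0]>228)&(T[:,0]<366)&(T[:,1]>150)&(T[:,1]<185)]
S=S[(S[:,0]>138)&(S[:,0]<290)&(S[:,1]>205)&(S[:,1]<255)]
T=T[T[:,0].argsort()];S=S[(-S[:,0]).argsort()]
print(len(T),len(S));print(T.round(1).tolist());print(S.round(1).tolist())
if len(T)==len(S)==8:
    P=[]
    for a,b in zip(T,S): p,e=tri(a,b);P.append(p);print(p.round(1),e.round(1),plane('top',a,95).round(1)[:2],plane('scene',b,95).round(1)[:2])
for c in[(211,121),(394,152),(384,236),(194,205)]:print('corner',plane('top',c,95).round(0))
E
```

```text
8 28
[[236.5, 156.5, 12.0], [256.0, 160.0, 11.0], [270.4, 162.6, 15.0], [289.5, 166.3, 14.0], [303.9, 168.8, 13.0], [323.5, 172.3, 14.0], [337.6, 174.9, 13.0], [357.5, 178.5, 12.0]]
[[279.4, 215.5, 16.0], [258.7, 220.5, 15.0], [257.0, 238.0, 3.0], [255.0, 233.0, 3.0], [253.0, 228.0, 3.0], [251.5, 224.0, 4.0], [248.4, 215.4, 4.0], [246.5, 211.0, 4.0], [244.7, 206.0, 3.0], [243.6, 224.1, 17.0], [222.5, 229.2, 15.0], [216.9, 238.9, 9.0], [213.9, 229.0, 9.0], [210.5, 218.0, 4.0], [208.7, 211.5, 8.0], [206.5, 233.0, 16.0], [184.6, 238.4, 16.0], [179.5, 254.5, 4.0], [178.5, 249.5, 4.0], [177.4, 244.3, 7.0], [176.3, 239.0, 3.0], [175.0, 232.1, 9.0], [173.3, 225.8, 6.0], [172.3, 221.3, 3.0], [171.6, 216.6, 4.0], [170.4, 209.6, 8.0], [168.1, 242.3, 18.0], [145.3, 247.7, 19.0]]
corner [721. 125.  95.]
corner [ 641. -320.   95.]
corner [ 438. -289.   95.]
corner [516. 166.  95.]
```

Run:
```python
from h import *
from workcell import state
T=caps(cv2.imread('pics/top0.png'));S=caps(cv2.imread('pics/scene0.png'))
T=T[(T[:,0]>228)&(T[:,0]<366)&(T[:,1]>150)&(T[:,1]<185)]
S=S[(S[:,0]>138)&(S[:,0]<290)&(S[:,1]>205)&(S[:,1]<255)&(S[:,2]>11)]
T=T[T[:,0].argsort()];S=S[(-S[:,0]).argsort()]
P=[]
for a,b in zip(T,S): p,e=tri(a,b);P.append(p);print(p.round(1),e.round(1))
P=np.array(P);c=P.mean(0)
# cap order left->right ; direction of plinth y = left
v=np.linalg.svd(P[:,:2]-c[:2])[2][0];v*=np.sign(v[1]);x=np.array([v[1],-v[0]])
print('centre',c,'y dir',v,'yaw',np.degrees(np.arctan2(x[1],x[0])))
B=P.reshape(4,2,3).mean(1);print('spacings',np.linalg.norm(np.diff(B[:,:2],axis=0),axis=1))
Bc=[c[:2]+v*83*(1.5-i) for i in range(4)]
from scipy.spatial.transform import Rotation as Ro
s=state();R=Ro.from_euler('xyz',s['ee_rot'],degrees=True).as_matrix();print(s['ee_pos'],R.round(3).tolist())
for b in Bc: print('pivot',b.round(1),'far',(b+40*x).round(1),'near',(b-104*x).round(1),'reach far',np.linalg.norm(b+40*x).round(0))
for nm,uv,z in(('cup',(217,134),140),('jar',(377,212),147),('tin',(164,154),104),('bell',(419,185),50)):
    q=plane('top',uv,z);d=q[:2]-c[:2];print(nm,q.round(0),'plinth',d@x,d@v)
```

```text
[632.5  63.   97.2] 0.3
[623.5  15.6  97. ] 1.1
[616.9 -18.9  97.1] 0.3
[607.7 -65.4  96.6] 0.9
[ 601.1 -100.1   96.6] 1.1
[ 592.4 -147.4   96.5] 0.8
[ 585.7 -181.7   96.5] 1.4
[ 576.6 -229.    96.9] 0.3
centre [604.55484574 -83.00754038  96.80221547] y dir [0.18797251 0.98217429] yaw -10.834485961407601
spacings [82.93042122 83.07770597 83.03485361]
[179.54058204 545.82125166 235.21285252] [[-0.95, 0.312, -0.0], [0.312, 0.95, -0.001], [-0.0, -0.002, -1.0]]
pivot [628.   39.3] far [667.2  31.8] near [525.8  58.8] reach far 668.0
pivot [612.4 -42.2] far [651.6 -49.8] near [510.2 -22.7] reach far 654.0
pivot [ 596.8 -123.8] far [ 636.  -131.3] near [ 494.6 -104.2] reach far 649.0
pivot [ 581.2 -205.3] far [ 620.4 -212.8] near [ 479.  -185.7] reach far 656.0
cup [679. 107. 140.] plinth 37.47729914822796 200.82708758067574
jar [ 494. -259.  147.] plinth -75.85633725539338 -193.80655801125914
tin [639. 237. 104.] plinth -26.32489164484067 320.83552095267123
bell [ 564. -396.   50.] plinth 18.819900964408212 -314.5866040392525
```

step_arm:
  plan:
    - [[-5, -2.7, 0, -0.03, 0], [-10, -5.4, 0, -0.06, 0], [-15, -8.1, 0, -0.09, 0], [-20, -10.8, 0, -0.129, 0], [-25, -13.5, 0, -0.129, 0], [-30, -16.2, 0, -0.129, 0], [-35, -18.9, 0, -0.129, 0], [-40, -21.6, 0, -0.129, 0], [-45, -24.3, 0, -0.129, 0], [-50, -27, 0, -0.129, 0], [-55, -29.8, 0, -0.129, 0], [-60, -32.5, 0, -0.129, 0], [-62.1, -33.7, 0, -0.129, 0], [-62.1, -33.7, 3, -0.129, 0], [-62.1, -33.7, 6, -0.129, 0], [-62.1, -33.7, 9, -0.129, 0], [-62.1, -33.7, 10, -0.129, 0], [-62.1, -33.7, 10, -0.129, 0], [-62.1, -33.7, 10, -0.129, 0]]

```text
time_s: 2.48
ee_pos: [665.2, 32.1, 137.4]
ee_rot: [180.0, 0.1, 169.2]
force: [0.1, -0.7, 0.2]
gripper_width: 0.8
gripper_force: 0.0
```

step_arm:
  plan:
    - [[0, 0, 0.8, 0, 0], [0, 0, 1.5, 0, 0], [0, 0, 1.7, 0, 0], [0, 0, 1.8, 0, 0], [0, 0, 1.9, 0, 0], [0, 0, 2.0, 0, 0], [0, 0, 2.1, 0, 0], [0, 0, 2.2, 0, 0], [0, 0, 2.2, 0, 0]]

```text
time_s: 3.6
ee_pos: [664.6, 32.0, 117.0]
ee_rot: [180.0, 0.1, 169.2]
force: [-4.3, -0.0, 11.9]
gripper_width: 0.2
gripper_force: 6.3
```

Board 1 holds firm (12 N with no give). Next is board 2.

step_arm:
  plan:
    - [[0, 0, -2, 0, 0], [0.1, -4, -2, 0, 0], [0.2, -8.3, -2, 0, 0], [0.2, -8.3, -1.5, 0, 0], [0.2, -8.3, -0.8, 0, 0], [0.2, -8.3, -0.5, 0, 0], [0.2, -8.3, -0.4, 0, 0], [0.2, -8.3, -0.3, 0, 0], [0.2, -8.3, -0.2, 0, 0], [0.2, -8.3, -0.1, 0, 0], [0.2, -8.3, 0, 0, 0], [0.2, -8.3, 0, 0, 0]]

```text
time_s: 5.1
ee_pos: [648.3, -48.8, 114.9]
ee_rot: [179.9, 0.2, 169.2]
force: [2.1, 3.0, 4.5]
gripper_width: 0.2
gripper_force: 2.7
```

step_arm:
  plan:
    - [[0, 0, 0.15, 0, 0], [0, 0, 0.3, 0, 0], [0, 0, 0.45, 0, 0], [0, 0, 0.6, 0, 0], [0, 0, 0.6, 0, 0]]

```text
time_s: 5.72
ee_pos: [650.6, -49.4, 109.8]
ee_rot: [179.9, 0.6, 169.2]
force: [6.7, 1.4, 5.9]
gripper_width: 0.8
gripper_force: 3.7
```

Board 2 rocks. I'll press it further.

step_arm:
  plan:
    - [[0.1, 0, 0.2, 0, 0], [0.2, 0, 0.4, 0, 0], [0.3, 0, 0.6, 0, 0], [0.3, 0, 0.8, 0, 0], [0.3, 0, 1.0, 0, 0], [0.3, 0, 1.2, 0, 0], [0.3, 0, 1.2, 0, 0]]

```text
time_s: 6.6
ee_pos: [651.3, -49.8, 98.3]
ee_rot: [179.9, 1.1, 169.2]
force: [13.9, -0.5, 1.0]
gripper_width: 0.3
gripper_force: 5.7
```

Run:
```python
from workcell import *
import cv2
s=state();print(s['ee_pos'],s['force'])
im=grab_frame('scene');cv2.imwrite('pics/s1.png',cv2.resize(im[120:330,60:380],None,fx=2.4,fy=2.4))
```

```text
[651.30498401 -49.77539114  98.27034647] [13.85763715 -0.50488206  0.98070914]
```

View pics/s1.png

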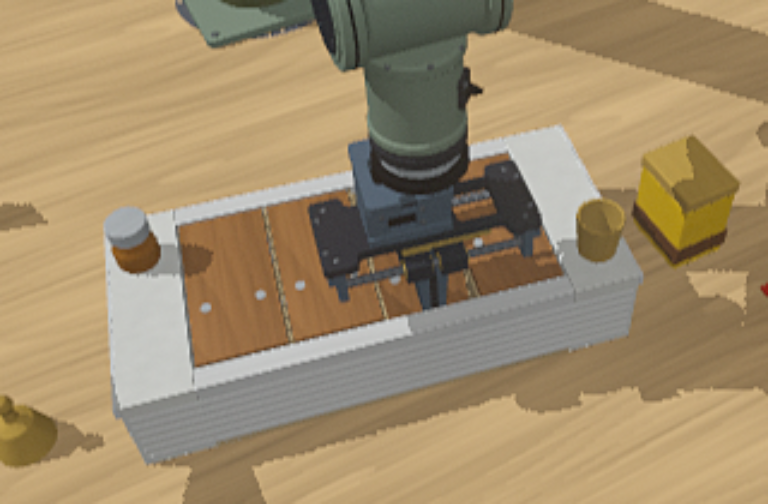

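The fingers have pushed board 2's far end about 19 mm down (tilt about 0.9 rad), at roughly (430,290) in the crop. Cup, jar, tin and bell haven't moved. Next: lift, go round to the near side and lower.

step_arm:
  plan:
    - [[-0.5, 0, -1, 0, 0], [-0.5, 0, -3, 0, 0], [0, 0, -7, 0, 0], [0, 0, -12, 0, 0], [0, 0, -14, 0, 0], [4, 0, -14, 0, 0], [9, 0, -14, 0, 0], [14, 0, -14, 0, 0], [14, 0, -14, 0, 0], [14, 0, -10, 0, 0], [14, 0, -6, 0, 0], [14, 0, -4.6, 0, 0], [14, 0, -4.6, 0, 0]]

```text
time_s: 8.28
ee_pos: [506.4, -22.5, 141.3]
ee_rot: [-180.0, -0.1, 169.2]
force: [-0.1, 0.6, -0.7]
gripper_width: 0.8
gripper_force: 0.0
```

Run:
```python
from workcell import *
import cv2
s=state();print(s['ee_pos'],s['force'])
im=grab_frame('scene');cv2.imwrite('pics/s2.png',cv2.resize(im[100:330,60:380],None,fx=2.4,fy=2.4))
```

```text
[506.3727458  -22.50935569 141.33491302] [-0.14523023  0.55198043 -0.66473381]
```

View pics/s2.png

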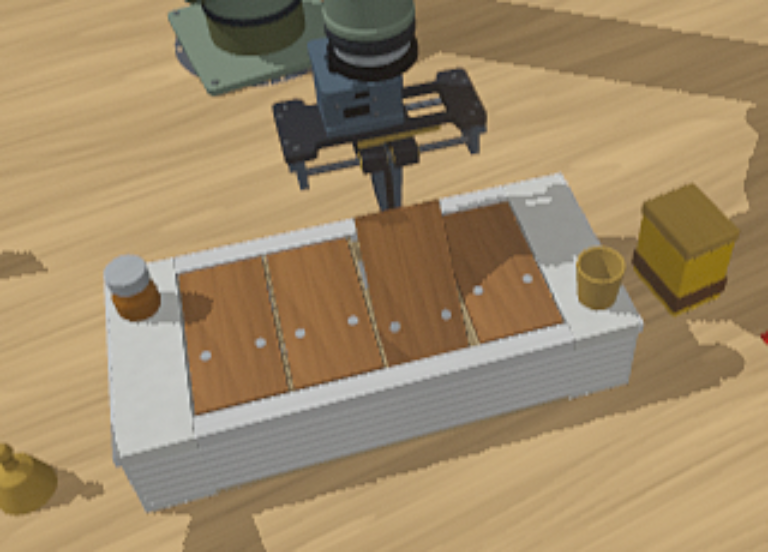

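The picture shows board 2 raised only part way, with its near edge around (398,208) in the crop. I'll measure the tilt.

Run:
```python
from h import *
c=np.array([612.4,-42.2,95]);x=np.array([.982,-.188,0]);y=np.array([.188,.982,0])
for uv,w in(((355,217),-39),((440,202),39)):
    o,d=ray('scene',(60+uv[0]/2.4,100+uv[1]/2.4)); s=((c+w*y-o)@y)/(d@y);q=o+s*d-c
    print(w,(q@x).round(1),q[2].round(1))
for t in(.2,.3,.4,.5,.6,.7,.8,.9): print(t,[(round(a*np.cos(t)+h*np.sin(t),1),round(-a*np.sin(t)+h*np.cos(t)-17,1)) for a,h in((-104,17),(-104,5))])
```

```text
-39 -45.5 82.9
39 -49.4 74.6
0.2 [(np.float64(-98.5), np.float64(20.3)), (np.float64(-100.9), np.float64(8.6))]
0.3 [(np.float64(-94.3), np.float64(30.0)), (np.float64(-97.9), np.float64(18.5))]
0.4 [(np.float64(-89.2), np.float64(39.2)), (np.float64(-93.8), np.float64(28.1))]
0.5 [(np.float64(-83.1), np.float64(47.8)), (np.float64(-88.9), np.float64(37.2))]
0.6 [(np.float64(-76.2), np.float64(55.8)), (np.float64(-83.0), np.float64(45.8))]
0.7 [(np.float64(-68.6), np.float64(63.0)), (np.float64(-76.3), np.float64(53.8))]
0.8 [(np.float64(-60.3), np.float64(69.4)), (np.float64(-68.9), np.float64(61.1))]
0.9 [(np.float64(-51.3), np.float64(75.0)), (np.float64(-60.7), np.float64(67.6))]
```

Tilt is about 0.93 rad, as the geometry predicted, so I'll push forward now.

step_arm:
  plan:
    - [[-1.5, 0, 0, 0, 0], [-2.5, 0, 0, 0, 0], [-3.2, 0, 0, 0, 0], [-4, 0, 0, 0, 0], [-4.8, 0, 0, 0, 0], [-5.5, 0, 0, 0, 0], [-6.2, 0, 0, 0, 0], [-7, 0, 0, 0, 0], [-7.7, 0, 0, 0, 0], [-8.2, 0, 0, 0, 0], [-8.6, 0, 0, 0, 0], [-8.6, 0, 0, 0, 0]]

```text
time_s: 9.82
ee_pos: [591.0, -38.4, 141.9]
ee_rot: [180.0, 0.0, 169.2]
force: [-0.8, 0.1, 0.2]
gripper_width: -0.3
gripper_force: 0.0
```

step_arm:
  plan:
    - [[-0.2, 0, 0, 0, 0], [-0.4, 0, 0, 0, 0], [-0.6, 0, 0, 0, 0], [-0.8, 0, 0, 0, 0], [-0.8, 0, 0, 0, 0]]

```text
time_s: 10.45
ee_pos: [593.0, -38.8, 142.0]
ee_rot: [-180.0, -0.7, 169.2]
force: [-16.4, 2.7, 9.4]
gripper_width: 0.3
gripper_force: 8.1
```

Run:
```python
from workcell import *
import cv2
s=state();print(s['ee_pos'],s['force'])
im=grab_frame('scene');cv2.imwrite('pics/s3.png',cv2.resize(im[100:330,60:380],None,fx=2.4,fy=2.4))
```

```text
[592.98044191 -38.84707084 141.96623006] [-16.38322343   2.66041726   9.42739306]
```

View pics/s3.png

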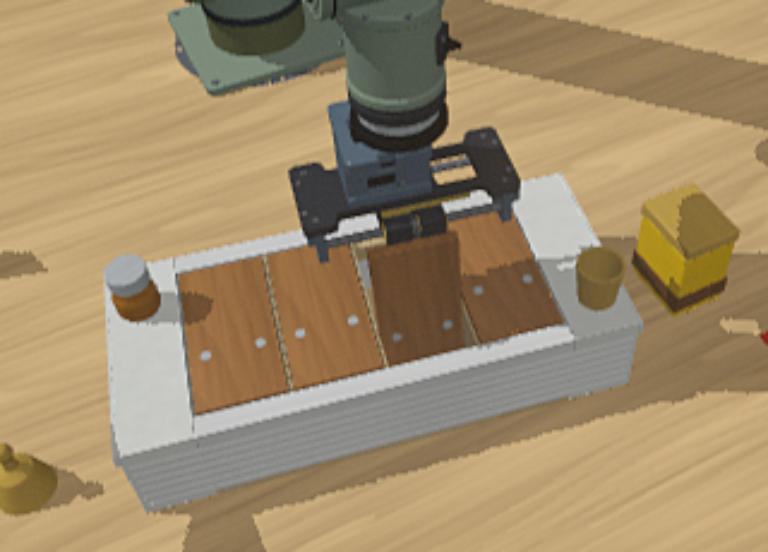

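The board stands upright with the fingers behind it, and the force jump to 16 N shows the stop. Backing off straight towards the robot, then up.

step_arm:
  plan:
    - [[1, 0, 0, 0, 0], [3, 0, 0, 0, 0], [7, 0, 0, 0, 0], [11, 0, 0, 0, 0], [14, 0, 0, 0, 0], [16, 0, -5, 0, 0], [18, 0, -10, 0, 0], [18, 0, -10, 0, 0], [18, 0, -10, 0, 0]]

```text
time_s: 11.62
ee_pos: [421.8, -6.2, 241.7]
ee_rot: [180.0, 0.0, 169.2]
force: [-1.2, -0.1, -0.3]
gripper_width: 0.7
gripper_force: 0.0
```

Run:
```python
from workcell import *
import cv2
from h import *
s=state();print(s['ee_pos'],s['force'],s['time_s'])
im=grab_frame('scene');cv2.imwrite('pics/s4.png',cv2.resize(im[100:330,60:380],None,fx=2.4,fy=2.4))
```

```text
[421.81820005  -6.15686253 241.6618379 ] [-1.16497264 -0.14765277 -0.29871162] 11.625
```

View pics/s4.png

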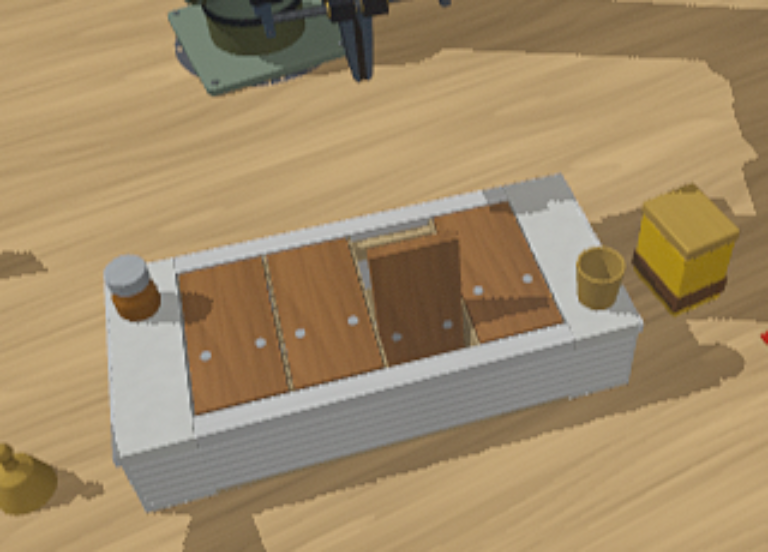

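Board 2 stays upright: its top edge is still at (370,250)–(460,235), exactly where it was against the stop. The other boards are flush and the objects haven't moved.

```bash
python3 -c "from workcell import *;print(job_done())"
```

```text
the job is handed in; nothing more can be done
None
```

Board 2 (second from the left) was the loose one; it now stands open against its stop, the other boards look flush, the cup, jar, tin and bell have not visibly moved, and the job is handed in (no verdict shown); boards 3 and 4 were not pressed because board 2 had already rocked.

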